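# Deburr the canister mouth

## Robot

A 7-joint arm with a two-finger parallel gripper is mounted at the origin on a cart in front of the work surface, level with it; the furniture and walls round the work are solid. World frame = base frame: x ahead of the robot, y to its left, z up, the work surface at z = 0. Lengths are in mm, angles in rad, forces in N, time in s.
With the tool pointing down it reaches from about 425 to 825 mm from the base axis. Payload 3.6 kg.
Tool frame: the origin (TCP) lies between the finger pads; the fingertips stand 19 mm ahead of it and the grasp point (between the pads) is the TCP; z points along the fingers, y is the line along which they close (so a half turn about z gives the same grasp; the last joint's range is limited). The gripper opens to 93 mm and grips with 3 to 60 N. Pads are 15 mm wide; open, the fingers measure 128 mm over their backs; the gripper's body (75 mm by 188 mm) begins 65 mm behind the grasp point.
Start: joints at [-0.026, 0.615, -0.013, 1.423, 0.008, 1.103, -0.04], TCP at [649.972, 0.023, 237.64] pointing down, gripper open.
Joint ranges: [-3.12, 3.12], [-0.3, 2.06], [-1.34, 1.32], [0.26, 2.42], [-1.36, 4.5], [0.01, 1.98], [-2.84, 2.84]. Speed limits (rad/s): [2.79, 2.79, 3.14, 3.14, 3.14, 3.14, 3.14].

## Interface

Orientations are given as a 3x3 rotation matrix whose columns are the frame's x, y, z axes.
In Python, from bench import * gives the robot as it stands.
- The arm moves only by the tool apply_moves, never from a script. Its argument "series" is a list of rows, each an object with "xyz": the shift along the world's x, y, z scaled (see below), a list of three; "rot": the turn, a rotation vector about the world's x, y, z scaled (see below), a list of three; "claw": the gripper's target within -1 to 1 (shut at 1, half-way at 0, fully open at -1). A call has 1 to 20 rows; each row is the pose to reach, as a shift and turn from the pose commanded when the call began; what a row does not reach only later rows make up. The controller multiplies each number of a shift by 0.1 m and each number of a turn by 2 rad. A row lasts 1/12 s, in which the tool goes at most 41.7 mm and 7.16 degrees, less where a joint would pass 70% of its speed; a pose out of reach is approached as far as the arm can. A call with a number of a shift or a turn outside -1 to 1 is refused whole. A call with a gripper value outside its range is refused whole. The fingers move at their own pace and stop on an object; "force" is the grip in N (left out, the last holds). Time passes only in rows, so rows that repeat a pose let the fingers close. It gives the time, the measured TCP pose, the force, the opening and the grip force at its end, in the units of the state.
- read_state(): the state, without advancing time (a new reading comes with each control period).
- read_camera(name): name is "scene" or "side" or "wrist"; returns a dict with "color" (400x640x3 uint8, red, green, blue), "mtx" (3x3 intrinsics, pixels), "pose" (4x4, takes a point from camera to world coordinates); the wrist camera has in their place "hand_eye" (4x4, takes a point from camera to tool coordinates, whose origin is the TCP and whose axes are the flange's). Camera axes: x right, y up, looking along -z (the intrinsics and any distortion apply to the point x, -y, -z); pixel columns grow to the right and rows downward; lengths in mm; the calibration is good to about 2 mm. A picture is of the moment at which its call begins: read the wrist's pose just before it. There is no depth.
- finish_job(): hands the job in; it is judged then, once.
The state is a dict: "time_s": time; "q": joint angles; "qvel": joint speeds; "effort": joint torques, N m; "eef_pos": TCP position; "eef_rot": TCP orientation; "force": force on the tool from outside, world axes, zero at the start; "torque": the same for the moment, N m; "opening": finger opening in mm; "grasp_force": force on a finger pad.
Only numpy, scipy, OpenCV 4.12 (cv2) and the standard library are available. Lean on these libraries where they do the work, as an engineer would, in place of code of your own. Each camera call takes 0.05 s, during which the arm holds its last target. There are 200 camera calls.

## Task

Take the orange-handled deburring tool out of its blue cup, set its round blade down over the inner edge of the mouth of the canister body with the red mark, at the mark, and push the spring about half-way in. Run the blade once anticlockwise (seen from above) all the way round the edge, pressing lightly and steadily with the tool upright, never leaving the rim until it is back at the mark. Lift it off there and stand the tool upright in its cup again; the unmarked canister body is already finished.

Things in the scene. Friction and masses are not known exactly. Their poses are not given: they have to be found in the camera images.
- tool_handle (a point): Centre of the upright orange handle (26 x 26 mm square, 66 mm tall, black bands) of the loose deburring tool, 0.15 to 0.21 kg, which stands in the blue cup. x, y square to the handle's faces, z up the tool. Below it a round black guard, 70 mm across, 5 mm thick, underside 46 mm below this point, rests on the cup's rim; the blade hangs free inside the cup.
- blade_foot (a point): Centre of the flat underside of the tool's round steel blade, a disc 28 mm across, 8 mm thick, on the tool's axis, 72 mm below the handle's centre. A spring lets it slide up to 12 mm up the tool (0.9 N to start it, 3 N fully in; half-way in is right, fully in is too hard). z points up the tool.
- mouth (a point): Centre of the marked canister body's open mouth, level with its flat rim, 50 mm above the bench. White, fixed in a round nest; bore 64 mm across (its edge: a circle of radius 32 mm about this point), flange 84 mm. x points to the red mark on the flange, 8 mm wide; y a quarter turn anticlockwise from above; z up. A like body without mark stands 110 to 240 mm away.
- cup_mouth (a point): Centre of the mouth of the tool's blue cup, on top of its rim, 32 mm above the bench; fixed, mouth 46 mm wide inside, 54 mm outside, round foot 72 mm across. z up. The tool stands in it with the blade inside and the guard flat on the rim.

How it is judged:
By the outcome, as a careful person would: the job done as asked, in the order asked, and still so for the second after the job is handed in, with the robot touching nothing.
It also fails if it takes over 72 s, if anything falls off the work surface, if the arm or the gripper's body presses on something with over 40 N, if the wrist force passes 120 N, or if a joint passes its speed limit or range.

## Working session

There is one attempt and no reset: what is moved stays moved. The work goes in short steps, Python scripts to look and compute and a tool call to move; the robot and the scene stay as the last step left them, time stands still between calls to the robot, and variables do not carry over. Pictures are saved under pics/ and viewed, at most 10 in all, crops included, and the job is handed in when it is done.

Besides the shell and the picture viewer there is one more tool, called after "Emit:" by a JSON object that holds its "method" and its "body", one argument or row to a line. apply_moves: Moves the arm, as the interface text tells. Its arguments: {"type":"object","properties":{"series":{"type":"array"},"force":{"type":"number"}},"required":["series"]}

```bash
mkdir -p pics
python3 - <<'E'
from bench import *
import cv2,numpy as np
s=read_state();print(s)
for n in ["scene","side","wrist"]:
    c=read_camera(n);np.savez(f"pics/{n}0.npz",**c)
    cv2.imwrite(f"pics/{n}0.png",c["color"][:,:,::-1]);print(n,{k:v for k,v in c.items() if k!="color"})
E
```

```text
{'time_s': 0.0, 'q': array([-0.02650744,  0.61589257, -0.01261589,  1.42486243,  0.00808778,
        1.10340296, -0.04039508]), 'qvel': array([ 0.00024535, -0.00070306, -0.00109857,  0.00080811,  0.0002107 ,
       -0.00231351, -0.00023262]), 'effort': array([ 5.37042069e-04, -4.58937871e+01,  2.08912762e-01, -1.65743172e+01,
       -6.11085235e-02,  2.03703978e-02,  2.53581929e-04]), 'eef_pos': array([6.49268511e+02, 1.77955315e-02, 2.36510498e+02]), 'eef_rot': array([[-7.27402895e-05,  9.99996834e-01, -2.51533127e-03],
       [ 9.99999997e-01,  7.26776329e-05, -2.50012693e-05],
       [-2.48183818e-05, -2.51533308e-03, -9.99996836e-01]]), 'force': array([ 0.31592737, -0.75699158,  0.00809443]), 'torque': array([ 0.02412103, -0.01968088, -0.01764131]), 'grasp_force': 0.0, 'opening': 92.90183241010698}
scene {'mtx': array([[408.41975275,   0.        , 321.4549603 ],
       [  0.        , 408.41975275, 203.18087933],
       [  0.        ,   0.        ,   1.        ]]), 'pose': array([[ 8.50202091e-01,  3.32171683e-01, -4.08434055e-01,
         1.54671640e+02],
       [-5.26423758e-01,
[... 573 characters left out ...]
+02],
       [ 2.22750064e-02,  7.88171104e-01,  6.15052953e-01,
         6.15065557e+02],
       [ 0.00000000e+00,  0.00000000e+00,  0.00000000e+00,
         1.00000000e+00]])}
wrist {'mtx': array([[301.9693799 ,   0.        , 321.82517746],
       [  0.        , 301.9693799 , 198.20071418],
       [  0.        ,   0.        ,   1.        ]]), 'hand_eye': array([[-1.02549703e-03,  9.64464775e-01,  2.64209473e-01,
         7.26831000e+01],
       [ 9.99999365e-01,  1.11275329e-03, -1.80595235e-04,
         9.78573621e-01],
       [-4.68177704e-04,  2.64209120e-01, -9.64465303e-01,
        -1.46651454e+02],
       [ 0.00000000e+00,  0.00000000e+00,  0.00000000e+00,
         1.00000000e+00]])}
```

View pics/scene0.png

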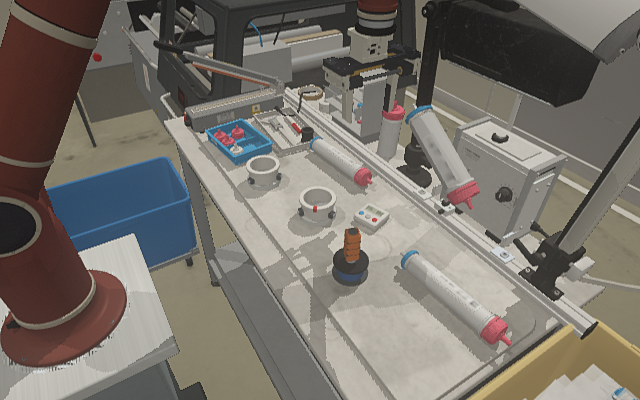

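View pics/side0.png

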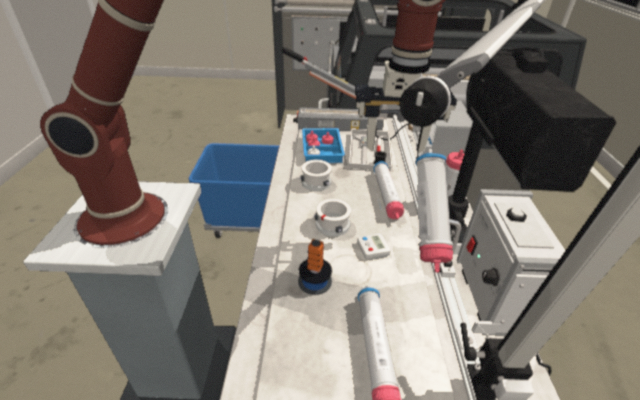

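View pics/wrist0.png

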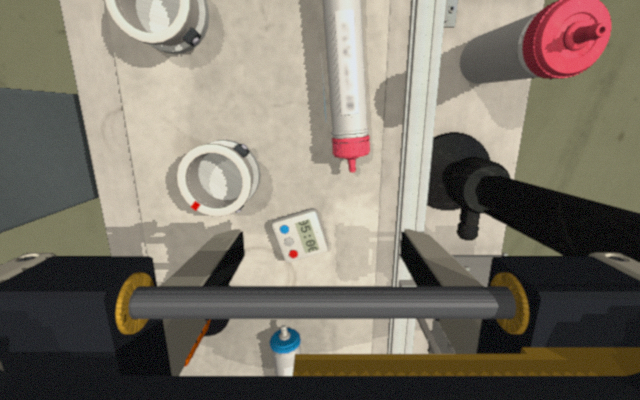

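Scene: marked body's mouth is near (317,197), with the tool handle at (351,245). Side: mouth (334,212), handle (316,257). Wrist: marked mouth about (214,180), red mark (195,207), unmarked body top left.

```bash
cat > h.py <<'E'
import numpy as np,cv2
def ray(c,uv,T=None):
    P=c["pose"] if T is None else T
    d=np.linalg.inv(c["mtx"])@[uv[0],uv[1],1]; d=P[:3,:3]@(d*[1,-1,-1])
    return P[:3,3],d
def plane(c,uv,z,T=None):
    o,d=ray(c,uv,T); return o+d*(z-o[2])/d[2]
def wristT(s,c):
    T=np.eye(4);T[:3,:3]=s["eef_rot"];T[:3,3]=s["eef_pos"];return T@c["hand_eye"]
def tri(r1,r2):
    A=np.zeros((3,3));b=np.zeros(3)
    for o,d in (r1,r2):
        d=d/np.linalg.norm(d);M=np.eye(3)-np.outer(d,d);A+=M;b+=M@o
    return np.linalg.solve(A,b)
def hsv(c): return cv2.cvtColor(c["color"],cv2.COLOR_RGB2HSV)
def blob(m,box):
    k=np.zeros_like(m);x0,y0,x1,y1=box;k[y0:y1,x0:x1]=m[y0:y1,x0:x1]
    n,l,st,ce=cv2.connectedComponentsWithStats(k)
    i=1+np.argmax(st[1:,4]);return ce[i],st[i],(l==i)
E
python3 - <<'E'
from h import *
C={n:dict(np.load(f"pics/{n}0.npz")) for n in("scene","side","wrist")}
s=dict(eef_pos=np.array([649.27,.02,236.5]),eef_rot=np.array([[0,1,-.0025],[1,0,0],[0,-.0025,-1]]))
C["wrist"]["pose"]=wristT(s,C["wrist"])
r=[];rm=[]
for n,b,b2 in(("scene",(335,222,370,270),(305,200,325,218)),("side",(300,235,330,275),(312,208,330,224)),("wrist",None,(185,195,205,215))):
    H=hsv(C[n])
    if b:
        m=cv2.inRange(H,(5,140,80),(20,255,255))
        x0,y0,x1,y1=b;ys,xs=np.nonzero(m[y0:y1,x0:x1]);u=((xs.min()+xs.max())/2+x0,(ys.min()+ys.max())/2+y0);print(n,u,xs.min()+x0,xs.max()+x0,ys.min()+y0,ys.max()+y0);r.append(ray(C[n],u))
        m=cv2.inRange(H,(95,120,30),(125,255,255)); bx=(325,255,380,300) if n=="scene" else (290,265,340,300)
        print(" blue",blob(m,bx)[:2])
    m=cv2.inRange(H,(0,130,120),(6,255,255))|cv2.inRange(H,(172,130,120),(180,255,255))
    ce,st,_=blob(m,b2);print(n,"red",ce,st,plane(C[n],ce,50))
print("handle",tri(*r))
for n,u in(("scene",(317,197)),("side",(334,212)),("wrist",(214,180))):print(n,plane(C[n],u,50))
w=C["wrist"]["color"][110:240,150:290];cv2.imwrite("pics/w0c.png",cv2.resize(w,None,fx=4,fy=4)[:,:,::-1])
E
```

```text
scene (np.float64(352.0), np.float64(244.0)) 344 360 228 260Traceback (most recent call last):
  File "<stdin>", line 12, in <module>
  File "h.py", line 19, in blob
    i=1+np.argmax(st[1:,4]);return ce[i],st[i],(l==i)
        ~~~~~~~~~^^^^^^^^^^
    return _wrapfunc(a, 'argmax', axis=axis, out=out, **kwds)
    return bound(*args, **kwds)
ValueError: attempt to get argmax of an empty sequence
```

Run:
```python
from h import *
C={n:dict(np.load(f"pics/{n}0.npz")) for n in("scene","side","wrist")}
s=dict(eef_pos=np.array([649.27,.02,236.5]),eef_rot=np.array([[0,1,-.0025],[1,0,0],[0,-.0025,-1]]))
C["wrist"]["pose"]=wristT(s,C["wrist"])
r=[]
for n,b,b2 in(("scene",(335,222,370,270),(305,200,325,218)),("side",(300,235,330,275),(312,208,330,224)),("wrist",None,(185,195,205,215))):
    H=hsv(C[n])
    if b:
        m=cv2.inRange(H,(5,140,60),(20,255,255))
        x0,y0,x1,y1=b;ys,xs=np.nonzero(m[y0:y1,x0:x1]);u=((xs.min()+xs.max())/2+x0,(ys.min()+ys.max())/2+y0);print(n,u,xs.min()+x0,xs.max()+x0,ys.min()+y0,ys.max()+y0);r.append(ray(C[n],u))
    m=cv2.inRange(H,(0,110,80),(8,255,255))|cv2.inRange(H,(170,110,80),(180,255,255))
    try:
        ce,st,_=blob(m,b2);print(n,"red",ce,st,plane(C[n],ce,50))
    except Exception as e: print(n,"nored")
print("handle",tri(*r))
for n,u in(("scene",(317,197)),("side",(334,212)),("wrist",(214,180))):print(n,plane(C[n],u,50))
```

```text
scene (np.float64(352.0), np.float64(244.0)) 344 360 228 260
scene red [314.56521739 208.60869565] [313 206   4   6  23] [499.32791674 -31.86962269  50.        ]
side (np.float64(315.0), np.float64(256.0)) 307 323 242 270
side red [322.45454545 216.72727273] [321 215   4   5  11] [500.81228198 -32.24158063  50.        ]
wrist red [194.98214286 205.67857143] [191 201   9  10  56] [503.61747021 -27.4301035   50.        ]
handle [ 489.41743722 -184.87720756   76.9716431 ]
scene [ 5.24662814e+02 -3.27658834e-01  5.00000000e+01]
side [527.84341906 -13.0598766   50.        ]
wrist [528.43807167   2.74791005  50.        ]
```

Emit:
{"method": "apply_moves", "body": {
  "series": [
    {"xyz": [-0.4,-0.3,0],"rot": [0,0,0],"claw": -1},
    {"xyz": [-0.8,-0.55,-0.1],"rot": [0,0,0],"claw": -1},
    {"xyz": [-1,-0.65,-0.2],"rot": [0,0,0],"claw": -1},
    {"xyz": [-1,-0.65,-0.2],"rot": [0,0,0],"claw": -1},
    {"xyz": [-1,-0.65,-0.2],"rot": [0,0,0],"claw": -1},
    {"xyz": [-1,-0.65,-0.2],"rot": [0,0,0],"claw": -1}
  ]
}}

```text
time_s: 0.65
eef_pos: [550.8, -64.6, 218.0]
eef_rot: [[-0.0, 1.0, 0.002], [1.0, 0.0, 0.001], [0.001, 0.002, -1.0]]
force: [0.1, 0.1, -0.2]
opening: 92.8
grasp_force: 0.0
```

Run:
```python
from bench import *
from h import *
s=read_state();c=read_camera("wrist");c["pose"]=wristT(s,c);np.savez("pics/w1.npz",**c);print(s["eef_pos"],s["eef_rot"],s["qvel"].max())
cv2.imwrite("pics/w1.png",c["color"][:,:,::-1])
```

```text
[550.76590611 -64.61194208 218.00756135] [[-1.40677501e-04  9.99998816e-01  1.53262587e-03]
 [ 9.99999818e-01  1.39777151e-04  5.87547326e-04]
 [ 5.87332404e-04  1.53270824e-03 -9.99998653e-01]] 0.009779743630475665
```

Emit:
{"method": "apply_moves", "body": {
  "series": [
    {"xyz": [-0.2,-0.4,0],"rot": [0,0,0],"claw": -1},
    {"xyz": [-0.4,-0.8,0],"rot": [0,0,0],"claw": -1},
    {"xyz": [-0.6,-1,0],"rot": [0,0,0],"claw": -1},
    {"xyz": [-0.6,-1,0],"rot": [0,0,0],"claw": -1}
  ]
}}

```text
time_s: 1.03
eef_pos: [487.0, -172.3, 218.1]
eef_rot: [[0.01, 1.0, -0.002], [1.0, -0.01, -0.005], [-0.005, -0.002, -1.0]]
force: [0.2, -0.4, -0.1]
opening: 92.5
grasp_force: 0.0
```

Emit:
{"method": "apply_moves", "body": {
  "series": [
    {"xyz": [0,-0.4,0],"rot": [0,0,0],"claw": -1},
    {"xyz": [0,-0.8,0],"rot": [0,0,0],"claw": -1},
    {"xyz": [0,-0.8,0],"rot": [0,0,0],"claw": -1},
    {"xyz": [0,-0.8,0],"rot": [0,0,0],"claw": -1},
    {"xyz": [0,-0.8,0],"rot": [0,0,0],"claw": -1}
  ]
}}

```text
time_s: 1.45
eef_pos: [491.6, -243.9, 217.7]
eef_rot: [[-0.002, 1.0, 0.001], [1.0, 0.002, 0.001], [0.001, 0.001, -1.0]]
force: [0.8, 0.4, -0.2]
opening: 93.0
grasp_force: 0.0
```

Run:
```python
from bench import *
from h import *
s=read_state();c=read_camera("wrist");c["pose"]=wristT(s,c);np.savez("pics/w2.npz",**c);print(s["eef_pos"],s["qvel"].max())
a=np.load("pics/w1.npz")["color"];b=c["color"]
cv2.imwrite("pics/w12.png",np.vstack([a[:290],b[:290]])[:,:,::-1])
```

```text
[ 491.63720453 -243.916909    217.7231424 ] 0.02357307293011746
```

View pics/w12.png

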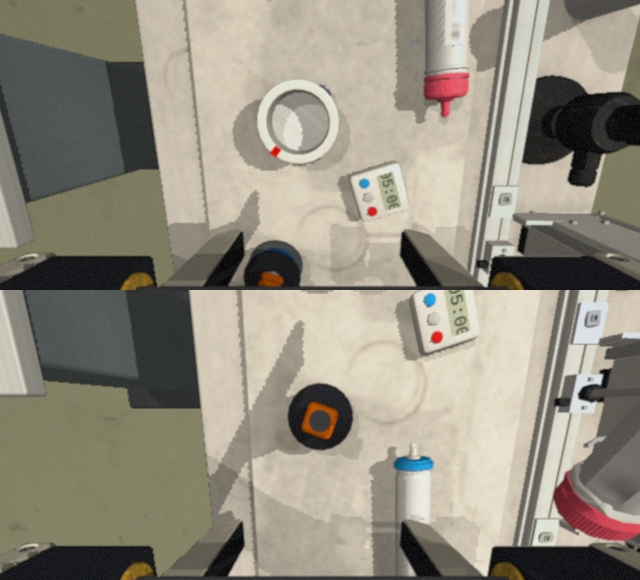

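Top view: marked mouth at (298,121), red mark (276,152). Bottom view (subtract 290 rows): guard disc at about (320,126), orange handle top about (321,131), turned slightly.

Run:
```python
from h import *
c=dict(np.load("pics/w1.npz"));H=hsv(c)
m=cv2.inRange(H,(0,0,222),(180,25,255))
_,st,l=blob(m,(240,70,360,175));print(st)
red=cv2.inRange(H,(0,110,80),(8,255,255))|cv2.inRange(H,(170,110,80),(180,255,255))
ce,rs,rl=blob(red,(265,140,290,165));R=plane(c,ce,50,c["pose"]);print("red",ce,R)
l=(l|rl).astype(np.uint8)
cs,hi=cv2.findContours(l,cv2.RETR_CCOMP,cv2.CHAIN_APPROX_NONE)
for k,h in zip(cs,hi[0]):
    if len(k)<60: continue
    P=np.array([plane(c,p,50)[:2] for p in k[:,0].astype(float)])
    A=np.c_[2*P,np.ones(len(P))];x=np.linalg.lstsq(A,(P**2).sum(1),rcond=None)[0]
    r=np.sqrt(x[2]+x[0]**2+x[1]**2);d=np.hypot(*(P-x[:2]).T)-r
    print("hole" if h[3]>=0 else "outer",x[:2],r,d.std(),np.rad2deg(np.arctan2(*(R[:2]-x[:2])[::-1])),np.hypot(*(R[:2]-x[:2])))
c=dict(np.load("pics/w2.npz"));H=hsv(c)
m=cv2.inRange(H,(5,140,60),(20,255,255));_,st,l=blob(m,(280,90,360,170));print(st)
k=max(cv2.findContours(l.astype(np.uint8),cv2.RETR_EXTERNAL,cv2.CHAIN_APPROX_NONE)[0],key=len)
print(cv2.minAreaRect(k))
P=np.array([plane(c,p,111)[:2] for p in k[:,0].astype(float)],np.float32);print("handle111",cv2.minAreaRect(P))
g=cv2.inRange(H,(0,0,0),(180,255,70))|(l*255).astype(np.uint8);_,st,l2=blob(g,(270,70,370,180));print("guard",st)
k=max(cv2.findContours(l2.astype(np.uint8),cv2.RETR_EXTERNAL,cv2.CHAIN_APPROX_NONE)[0],key=len)
P=np.array([plane(c,p,37)[:2] for p in k[:,0].astype(float)],np.float32);print("guard",cv2.fitEllipse(P))
cv2.imwrite("pics/w2c.png",cv2.resize(c["color"][70:190,260:380],None,fx=4,fy=4,interpolation=cv2.INTER_NEAREST)[:,:,::-1])
```

```text
[ 258   80   80   82 1504]
red [274.97368421 151.30263158] [503.56424858 -27.58650305  50.        ]
outer [528.03462024   2.00207389] 36.98607103057623 2.9054307979668974 -129.59145951563576 38.39639273408828
[301 111  38  39 677]
((319.6040954589844, 130.1085968017578), (32.96096420288086, 32.624629974365234), 19.653823852539062)
handle111 ((490.9743957519531, -182.90135192871094), (26.18189239501953, 26.87226104736328), 70.51793670654297)
guard [ 288   94   64   66 3232]
guard ((490.64056396484375, -183.06333923339844), (66.09349060058594, 66.63822937011719), 89.01262664794922)
```

View pics/w2c.png

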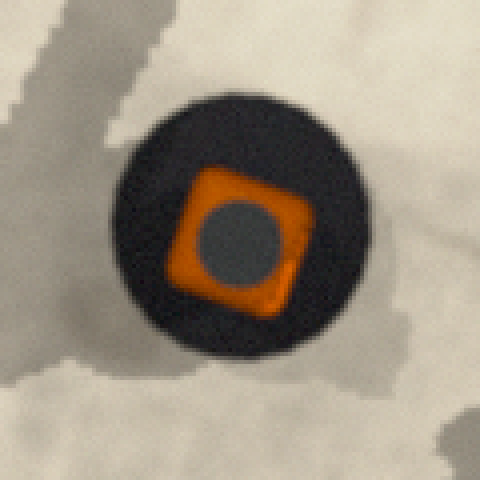

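The handle is square to the view, turned about 19.5° clockwise, with its centre and the guard's agreeing at (491,-183). I'll refine the mouth by fitting inner and outer edges separately.

Run:
```python
from h import *
for f in("w1","wrist0"):
    c=dict(np.load(f"pics/{f}.npz"))
    if f=="wrist0": c["pose"]=wristT(dict(eef_pos=np.array([649.27,.02,236.5]),eef_rot=np.array([[0,1,-.0025],[1,0,0],[0,-.0025,-1]])),c)
    g=cv2.GaussianBlur(cv2.cvtColor(c["color"],cv2.COLOR_RGB2GRAY),(3,3),0).astype(np.float32)
    P,cc=c["pose"],np.array([528.,2.])
    def proj(X):
        q=P[:3,:3].T@(X-P[:3,3]);q=c["mtx"]@(q*[1,-1,-1]);return q[:2]/q[2]
    for it in range(3):
      for name,r0,sg in(("outer",42,-1),("inner",32,1)):
        pts=[]
        for a in np.arange(0,360,4):
            if abs((a-230+180)%360-180)<10: continue
            u=np.array([np.cos(np.deg2rad(a)),np.sin(np.deg2rad(a))]);rr=np.arange(r0-4,r0+4.01,.25)
            px=np.array([proj(np.r_[cc+u*r,50]) for r in rr],np.float32)
            v=cv2.remap(g,px[None,:,0],px[None,:,1],cv2.INTER_LINEAR)[0]
            d=sg*np.gradient(v);i=d.argmax()
            if d[i]>2: pts.append(cc+u*rr[i])
        X=np.array(pts);k=np.ones(len(X),bool)
        for _ in range(3):
            A=np.c_[2*X[k],np.ones(k.sum())];x=np.linalg.lstsq(A,(X[k]**2).sum(1),rcond=None)[0]
            r=np.sqrt(x[2]+x[0]**2+x[1]**2);k=abs(np.hypot(*(X-x[:2]).T)-r)<1
        if it==2: print(f,name,x[:2],r,k.sum(),len(X))
        if name=="outer": cn=x[:2]
      cc=cn
```

```text
w1 outer [527.66536179   1.35632716] 41.07225516826275 86 86
w1 inner [527.76170591   1.44385697] 31.935656146656147 86 86
wrist0 outer [527.82210825   1.93072868] 41.04259932722807 76 81
wrist0 inner [527.96420119   1.85731945] 31.878458246155528 86 86
```

Emit:
{"method": "apply_moves", "body": {
  "series": [
    {"xyz": [0,0.2,0],"rot": [0,0,-0.06],"claw": -1},
    {"xyz": [-0.01,0.4,0],"rot": [0,0,-0.12],"claw": -1},
    {"xyz": [-0.01,0.61,0],"rot": [0,0,-0.17],"claw": -1},
    {"xyz": [-0.01,0.61,-0.2],"rot": [0,0,-0.17],"claw": -1},
    {"xyz": [-0.01,0.61,-0.4],"rot": [0,0,-0.17],"claw": -1},
    {"xyz": [-0.01,0.61,-0.6],"rot": [0,0,-0.17],"claw": -1},
    {"xyz": [-0.01,0.61,-0.6],"rot": [0,0,-0.17],"claw": -1},
    {"xyz": [-0.01,0.61,-0.6],"rot": [0,0,-0.17],"claw": -1},
    {"xyz": [-0.01,0.61,-0.6],"rot": [0,0,-0.17],"claw": -1}
  ]
}}

```text
time_s: 2.25
eef_pos: [490.1, -183.2, 158.6]
eef_rot: [[0.332, 0.943, 0.002], [0.943, -0.332, -0.0], [0.001, 0.002, -1.0]]
force: [0.3, -0.2, 0.5]
opening: 92.7
grasp_force: 0.0
```

Emit:
{"method": "apply_moves", "body": {
  "series": [
    {"xyz": [0.008,0,-0.3],"rot": [0,0,0],"claw": -1},
    {"xyz": [0.008,0,-0.6],"rot": [0,0,0],"claw": -1},
    {"xyz": [0.008,0,-0.8],"rot": [0,0,0],"claw": -1},
    {"xyz": [0.008,0,-0.8],"rot": [0,0,0],"claw": -1},
    {"xyz": [0.008,0,-0.8],"rot": [0,0,0],"claw": -1},
    {"xyz": [0.008,0,-0.8],"rot": [0,0,0],"claw": 0},
    {"xyz": [0.008,0,-0.8],"rot": [0,0,0],"claw": 0},
    {"xyz": [0.008,0,-0.8],"rot": [0,0,0],"claw": 0},
    {"xyz": [0.008,0,-0.8],"rot": [0,0,0],"claw": 0},
    {"xyz": [0.008,0,-0.8],"rot": [0,0,0],"claw": 0.2},
    {"xyz": [0.008,0,-0.8],"rot": [0,0,0],"claw": 0.3},
    {"xyz": [0.008,0,-0.8],"rot": [0,0,0],"claw": 0.4},
    {"xyz": [0.008,0,-0.8],"rot": [0,0,0],"claw": 0.5},
    {"xyz": [0.008,0,-0.8],"rot": [0,0,0],"claw": 1},
    {"xyz": [0.008,0,-0.8],"rot": [0,0,0],"claw": 1},
    {"xyz": [0.008,0,-0.8],"rot": [0,0,0],"claw": 1},
    {"xyz": [0.008,0,-0.8],"rot": [0,0,0],"claw": 1}
  ],
  "force": 30
}}

```text
time_s: 3.67
eef_pos: [489.6, -183.9, 77.5]
eef_rot: [[0.333, 0.943, -0.0], [0.943, -0.333, 0.0], [0.0, -0.0, -1.0]]
force: [-0.2, -0.8, -0.2]
opening: 25.7
grasp_force: 30.0
```

Emit:
{"method": "apply_moves", "body": {
  "series": [
    {"xyz": [0,0,0],"rot": [0,0,0],"claw": 1},
    {"xyz": [0,0,0],"rot": [0,0,0],"claw": 1},
    {"xyz": [0,0,0],"rot": [0,0,0],"claw": 1},
    {"xyz": [0,0,0],"rot": [0,0,0],"claw": 1}
  ]
}}

```text
time_s: 4.0
eef_pos: [489.6, -183.9, 77.5]
eef_rot: [[0.333, 0.943, -0.0], [0.943, -0.333, 0.0], [0.0, -0.0, -1.0]]
force: [0.3, -0.6, -0.7]
opening: 25.8
grasp_force: 30.0
```

Emit:
{"method": "apply_moves", "body": {
  "series": [
    {"xyz": [0,0,0.1],"rot": [0,0,0],"claw": 1},
    {"xyz": [0,0,0.3],"rot": [0,0,0],"claw": 1},
    {"xyz": [0,0,0.5],"rot": [0,0,0],"claw": 1},
    {"xyz": [0,0,0.75],"rot": [0,0,0],"claw": 1},
    {"xyz": [0,0,0.95],"rot": [0,0,0],"claw": 1},
    {"xyz": [0.1,0.2,0.95],"rot": [0,0,0],"claw": 1},
    {"xyz": [0.2,0.4,0.95],"rot": [0,0,0],"claw": 1},
    {"xyz": [0.3,0.6,0.95],"rot": [0,0,0],"claw": 1},
    {"xyz": [0.3,0.8,0.95],"rot": [0,0,0],"claw": 1},
    {"xyz": [0.3,0.9,0.95],"rot": [0,0,0],"claw": 1},
    {"xyz": [0.3,0.9,0.95],"rot": [0,0,0],"claw": 1},
    {"xyz": [0.3,0.9,0.95],"rot": [0,0,0],"claw": 1},
    {"xyz": [0.3,0.9,0.95],"rot": [0,0,0],"claw": 1},
    {"xyz": [0.3,0.9,0.95],"rot": [0,0,0],"claw": 1},
    {"xyz": [0.3,0.9,0.95],"rot": [0,0,0],"claw": 1}
  ]
}}

```text
time_s: 5.25
eef_pos: [519.5, -95.6, 172.7]
eef_rot: [[0.336, 0.942, -0.0], [0.942, -0.336, -0.001], [-0.001, 0.0, -1.0]]
force: [0.2, 0.2, -2.5]
opening: 26.0
grasp_force: 30.0
```

Run:
```python
from bench import *
from h import *
E=[];F=[]
for i in range(8):
    s=read_state();c=read_camera("wrist");E.append(s["eef_pos"]);F.append(s["force"]);R=s["eef_rot"]
E=np.array(E);print(E.round(2),E.mean(0),R.round(4),np.mean(F,0),s["opening"])
c["pose"]=wristT(dict(eef_pos=E.mean(0),eef_rot=R),c);np.savez("pics/w3.npz",**c)
cv2.imwrite("pics/w3.png",c["color"][:,:,::-1])
```

```text
[[519.48 -95.63 172.68]
 [519.52 -95.3  172.65]
 [519.6  -95.   172.63]
 [519.65 -94.75 172.63]
 [519.69 -94.5  172.61]
 [519.72 -94.36 172.62]
 [519.77 -94.22 172.62]
 [519.77 -94.09 172.63]] [519.64952295 -94.73127359 172.63379573] [[ 3.336e-01  9.427e-01 -1.000e-04]
 [ 9.427e-01 -3.336e-01  1.000e-04]
 [ 0.000e+00 -1.000e-04 -1.000e+00]] [-0.23125699  0.09915037 -1.7339749 ] 25.634612457419294
```

View pics/w3.png

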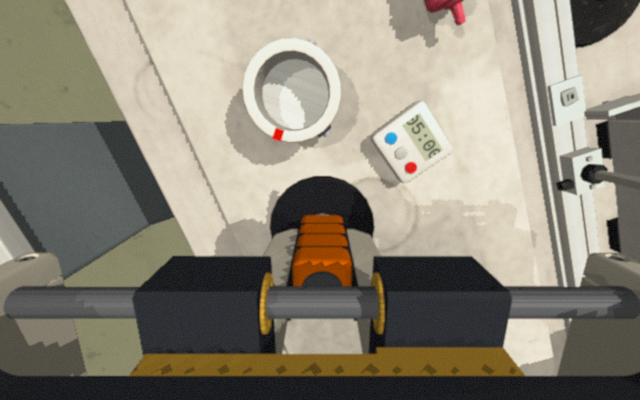

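The marked mouth shows at (292,90) with the mark at (278,134). The held tool's guard arc tops out near (322,177), with the handle between the fingers. Now fit both from this view, using the pose of the last reading.

```bash
cat >> h.py <<'E'
def circ(X,tol=1.):
    k=np.ones(len(X),bool)
    for _ in range(4):
        A=np.c_[2*X[k],np.ones(k.sum())];x=np.linalg.lstsq(A,(X[k]**2).sum(1),rcond=None)[0]
        r=np.sqrt(x[2]+x[0]**2+x[1]**2);k=abs(np.hypot(*(X-x[:2]).T)-r)<tol
    return x[:2],r,k.sum()
def edge(c,cc,z,r0,sg,angs,w=4):
    P=c["pose"];g=cv2.GaussianBlur(cv2.cvtColor(c["color"],cv2.COLOR_RGB2GRAY),(3,3),0).astype(np.float32)
    rr=np.arange(r0-w,r0+w+.01,.25);pts=[]
    for a in np.deg2rad(angs):
        u=np.array([np.cos(a),np.sin(a)]);X=np.c_[cc+np.outer(rr,u),np.full(len(rr),z)]
        q=(X-P[:3,3])@P[:3,:3]*[1,-1,-1];q=q@c["mtx"].T;q=(q[:,:2]/q[:,2:]).astype(np.float32)
        v=cv2.remap(g,q[None,:,0],q[None,:,1],cv2.INTER_LINEAR)[0];d=sg*np.gradient(v);i=d.argmax()
        if d[i]>2: pts.append(cc+u*rr[i])
    return np.array(pts)
E
python3 - <<'E'
from h import *
c=dict(np.load("pics/w3.npz"));E=np.array([519.77,-94.09,172.63])
c["pose"][:3,3]+=E-[519.64952,-94.73127,172.6338]
cc=np.array([527.8,1.5]);A=[a for a in range(0,360,4) if abs((a-230+180)%360-180)>10]
for _ in range(3):
    o=circ(edge(c,cc,50,42,-1,A));i=circ(edge(c,cc,50,32,1,A));cc=(o[0]+i[0])/2
print(o,i,cc)
red=cv2.inRange(hsv(c),(0,110,80),(8,255,255))|cv2.inRange(hsv(c),(170,110,80),(180,255,255))
ce,_,_=blob(red,(265,120,295,150));R=plane(c,ce,50)[:2]-cc;print("mark",ce,np.hypot(*R),np.rad2deg(np.arctan2(R[1],R[0])))
# guard: far arc, upper edge of disc (top) z = TCP-41; forward direction = tool x
f=np.rad2deg(np.arctan2(.9427,.3336));g=E[:2].copy()
for _ in range(4):
    X=edge(c,g,E[2]-41,35,1,np.arange(f-75,f+76,3),6);x=circ(X);g=x[0]
print("guard",x,"rel",g-E[:2])
# fixed-radius centre
from scipy.optimize import least_squares
print(least_squares(lambda p:np.hypot(*(X-p).T)-35,g,loss="soft_l1").x-E[:2])
E
```

```text
(array([527.61798085,   1.1387809 ]), np.float64(41.188897401818856), np.int64(84)) (array([527.72692299,   1.06162539]), np.float64(31.968116513158517), np.int64(84)) [527.67245192   1.10020315]
mark [277.57009346 134.44859813] 37.620778305324805 -129.98844343735598
guard (array([521.72338656, -91.75700017]), np.float64(33.70603227064161), np.int64(51)) rel [1.95338656 2.33299983]
[1.42979584 0.82420749]
```

Emit:
{"method": "apply_moves", "body": {
  "series": [
    {"xyz": [-0.05,0.2,0],"rot": [0,0,0],"claw": 1},
    {"xyz": [-0.1,0.4,0],"rot": [0,0,0],"claw": 1},
    {"xyz": [-0.137,0.6,-0.1],"rot": [0,0,0],"claw": 1},
    {"xyz": [-0.137,0.696,-0.2],"rot": [0,0,0],"claw": 1},
    {"xyz": [-0.137,0.696,-0.3],"rot": [0,0,0],"claw": 1},
    {"xyz": [-0.137,0.696,-0.4],"rot": [0,0,0],"claw": 1},
    {"xyz": [-0.137,0.696,-0.44],"rot": [0,0,0],"claw": 1},
    {"xyz": [-0.137,0.696,-0.44],"rot": [0,0,0],"claw": 1},
    {"xyz": [-0.137,0.696,-0.44],"rot": [0,0,0],"claw": 1},
    {"xyz": [-0.137,0.696,-0.44],"rot": [0,0,0],"claw": 1},
    {"xyz": [-0.137,0.696,-0.44],"rot": [0,0,0],"claw": 1},
    {"xyz": [-0.137,0.696,-0.44],"rot": [0,0,0],"claw": 1}
  ]
}}

```text
time_s: 6.65
eef_pos: [506.4, -24.6, 129.1]
eef_rot: [[0.334, 0.943, 0.001], [0.943, -0.334, 0.0], [0.0, 0.001, -1.0]]
force: [-0.5, -0.4, -2.5]
opening: 25.5
grasp_force: 30.0
```

Run:
```python
from bench import *
from h import *
E=[];F=[]
for i in range(10):
    s=read_state();c=read_camera("side");E.append(s["eef_pos"]);F.append(s["force"])
print(E[0],E[-1],np.mean(F,0),np.std(F,0),s["torque"],s["opening"])
d=read_camera("scene")
a=cv2.resize(c["color"][150:270,270:400],None,fx=3,fy=3);b=cv2.resize(d["color"][130:250,250:380],None,fx=3,fy=3)
cv2.imwrite("pics/hov.png",np.hstack([a,b])[:,:,::-1])
```

```text
[506.40378886 -24.60815953 129.11428696] [506.07542098 -24.37294239 128.65134675] [-0.05298397 -0.10164675 -1.63227573] [0.36877433 0.56852453 0.59910643] [ 0.00015714 -0.02591185  0.04815716] 25.81218928844063
```

View pics/hov.png

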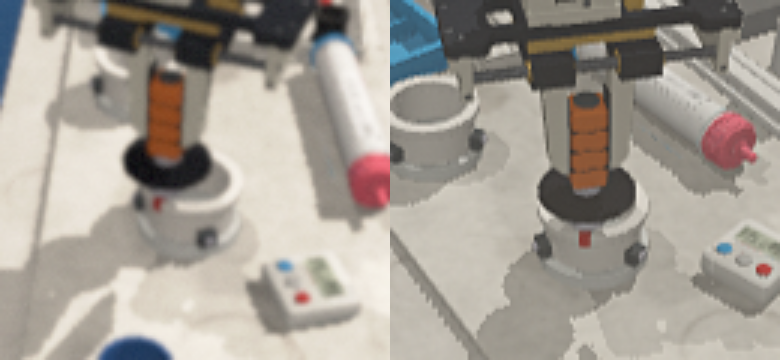

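Both views show the tool upright, with its guard over the mark side of the marked rim. Descend to half spring travel.

Emit:
{"method": "apply_moves", "body": {
  "series": [
    {"xyz": [0,0,-0.02],"rot": [0,0,0],"claw": 1},
    {"xyz": [0,0,-0.04],"rot": [0,0,0],"claw": 1},
    {"xyz": [0,0,-0.06],"rot": [0,0,0],"claw": 1},
    {"xyz": [0,0,-0.075],"rot": [0,0,0],"claw": 1},
    {"xyz": [0,0,-0.09],"rot": [0,0,0],"claw": 1},
    {"xyz": [0,0,-0.1],"rot": [0,0,0],"claw": 1},
    {"xyz": [0,0,-0.11],"rot": [0,0,0],"claw": 1},
    {"xyz": [0,0,-0.12],"rot": [0,0,0],"claw": 1},
    {"xyz": [0,0,-0.13],"rot": [0,0,0],"claw": 1},
    {"xyz": [0,0,-0.13],"rot": [0,0,0],"claw": 1},
    {"xyz": [0,0,-0.13],"rot": [0,0,0],"claw": 1},
    {"xyz": [0,0,-0.13],"rot": [0,0,0],"claw": 1}
  ]
}}

```text
time_s: 8.2
eef_pos: [506.0, -24.4, 115.7]
eef_rot: [[0.333, 0.943, -0.0], [0.943, -0.333, 0.0], [-0.0, -0.0, -1.0]]
force: [-0.7, 0.2, 0.5]
opening: 25.7
grasp_force: 30.0
```

```bash
cat > chk.py <<'E'
from bench import *
from h import *
import sys
n=int(sys.argv[1]);E=[];F=[];M=[]
for i in range(n):
    s=read_state();read_camera("wrist");E.append(s["eef_pos"]);F.append(s["force"]);M.append(s["torque"])
print(s["time_s"],E[-1].round(2),"F",np.mean(F,0).round(2),"M",np.mean(M,0).round(3),s["opening"],s["eef_rot"][:,2].round(4))
E
python3 chk.py 10
```

```text
8.65 [505.95 -24.36 115.63] F [-0.84 -0.02  0.54] M [0.04  0.336 0.002] 25.701534661333564 [-3.e-04  1.e-04 -1.e+00]
```

Run:
```python
import numpy as np
a0=np.deg2rad(-130)
p=lambda d:32*np.array([np.cos(a0+np.deg2rad(d)),np.sin(a0+np.deg2rad(d))])/100
for k in range(6):
    b=p(60*k).round(3);print(k,[list((p(60*k+3*i)-b).round(3).tolist()) for i in range(1,21)])
```

```text
0 [[0.013, -0.011], [0.027, -0.02], [0.041, -0.029], [0.056, -0.038], [0.071, -0.045], [0.086, -0.052], [0.102, -0.058], [0.118, -0.063], [0.134, -0.067], [0.15, -0.07], [0.167, -0.073], [0.184, -0.074], [0.2, -0.075], [0.217, -0.075], [0.234, -0.074], [0.251, -0.072], [0.267, -0.069], [0.283, -0.065], [0.3, -0.061], [0.315, -0.056]]
1 [[0.016, 0.006], [0.031, 0.013], [0.046, 0.021], [0.061, 0.03], [0.075, 0.039], [0.088, 0.049], [0.101, 0.059], [0.113, 0.071], [0.125, 0.083], [0.136, 0.095], [0.147, 0.108], [0.156, 0.122], [0.165, 0.136], [0.174, 0.151], [0.181, 0.166], [0.188, 0.181], [0.194, 0.197], [0.199, 0.213], [0.203, 0.229], [0.206, 0.245]]
2 [[0.003, 0.017], [0.004, 0.034], [0.005, 0.05], [0.005, 0.067], [0.004, 0.084], [0.002, 0.101], [-0.001, 0.117], [-0.005, 0.133], [-0.009, 0.15], [-0.014, 0.165], [-0.02, 0.181], [-0.027, 0.196], [-0.035, 0.211], [-0.044, 0.226], [-0.053, 0.24], [-0.063, 0.253], [-0.073, 0.266], [-0.085, 0.278], [-0.097, 0.29], [-0.109, 0.301]]
3 [[-0.013, 0.011], [-0.027, 0.02], [-0.041, 0.029], [-0.056, 0.038], [-0.071, 0.045], [-0.086, 0.052], [-0.10
[... 231 characters left out ...]
0.016, -0.006], [-0.031, -0.013], [-0.046, -0.021], [-0.061, -0.03], [-0.075, -0.039], [-0.088, -0.049], [-0.101, -0.059], [-0.113, -0.071], [-0.125, -0.083], [-0.136, -0.095], [-0.147, -0.108], [-0.156, -0.122], [-0.165, -0.136], [-0.174, -0.151], [-0.181, -0.166], [-0.188, -0.181], [-0.194, -0.197], [-0.199, -0.213], [-0.203, -0.229], [-0.206, -0.245]]
5 [[-0.003, -0.017], [-0.004, -0.034], [-0.005, -0.05], [-0.005, -0.067], [-0.004, -0.084], [-0.002, -0.101], [0.001, -0.117], [0.005, -0.133], [0.009, -0.15], [0.014, -0.165], [0.02, -0.181], [0.027, -0.196], [0.035, -0.211], [0.044, -0.226], [0.053, -0.24], [0.063, -0.253], [0.073, -0.266], [0.085, -0.278], [0.097, -0.29], [0.109, -0.301]]
```

Emit:
{"method": "apply_moves", "body": {
  "series": [
    {"xyz": [0.013,-0.011,0],"rot": [0,0,0],"claw": 1},
    {"xyz": [0.027,-0.02,0],"rot": [0,0,0],"claw": 1},
    {"xyz": [0.041,-0.029,0],"rot": [0,0,0],"claw": 1},
    {"xyz": [0.056,-0.038,0],"rot": [0,0,0],"claw": 1},
    {"xyz": [0.071,-0.045,0],"rot": [0,0,0],"claw": 1},
    {"xyz": [0.086,-0.052,0],"rot": [0,0,0],"claw": 1},
    {"xyz": [0.102,-0.058,0],"rot": [0,0,0],"claw": 1},
    {"xyz": [0.118,-0.063,0],"rot": [0,0,0],"claw": 1},
    {"xyz": [0.134,-0.067,0],"rot": [0,0,0],"claw": 1},
    {"xyz": [0.15,-0.07,0],"rot": [0,0,0],"claw": 1},
    {"xyz": [0.167,-0.073,0],"rot": [0,0,0],"claw": 1},
    {"xyz": [0.184,-0.074,0],"rot": [0,0,0],"claw": 1},
    {"xyz": [0.2,-0.075,0],"rot": [0,0,0],"claw": 1},
    {"xyz": [0.217,-0.075,0],"rot": [0,0,0],"claw": 1},
    {"xyz": [0.234,-0.074,0],"rot": [0,0,0],"claw": 1},
    {"xyz": [0.251,-0.072,0],"rot": [0,0,0],"claw": 1},
    {"xyz": [0.267,-0.069,0],"rot": [0,0,0],"claw": 1},
    {"xyz": [0.283,-0.065,0],"rot": [0,0,0],"claw": 1},
    {"xyz": [0.3,-0.061,0],"rot": [0,0,0],"claw": 1},
    {"xyz": [0.315,-0.056,0],"rot": [0,0,0],"claw": 1}
  ]
}}

```text
time_s: 10.37
eef_pos: [537.8, -30.0, 115.7]
eef_rot: [[0.333, 0.943, 0.0], [0.943, -0.333, -0.0], [-0.0, 0.0, -1.0]]
force: [-1.7, -0.9, 0.4]
opening: 25.8
grasp_force: 30.0
```

```bash
python3 chk.py 6
```

```text
10.6167 [538.16 -29.9  115.83] F [-0.96  0.05  0.58] M [-0.091  0.256  0.004] 25.67043301919195 [ 1.4e-03  1.0e-04 -1.0e+00]
```

Emit:
{"method": "apply_moves", "body": {
  "series": [
    {"xyz": [0.016,0.006,0],"rot": [0,0,0],"claw": 1},
    {"xyz": [0.031,0.013,0],"rot": [0,0,0],"claw": 1},
    {"xyz": [0.046,0.021,0],"rot": [0,0,0],"claw": 1},
    {"xyz": [0.061,0.03,0],"rot": [0,0,0],"claw": 1},
    {"xyz": [0.075,0.039,0],"rot": [0,0,0],"claw": 1},
    {"xyz": [0.088,0.049,0],"rot": [0,0,0],"claw": 1},
    {"xyz": [0.101,0.059,0],"rot": [0,0,0],"claw": 1},
    {"xyz": [0.113,0.071,0],"rot": [0,0,0],"claw": 1},
    {"xyz": [0.125,0.083,0],"rot": [0,0,0],"claw": 1},
    {"xyz": [0.136,0.095,0],"rot": [0,0,0],"claw": 1},
    {"xyz": [0.147,0.108,0],"rot": [0,0,0],"claw": 1},
    {"xyz": [0.156,0.122,0],"rot": [0,0,0],"claw": 1},
    {"xyz": [0.165,0.136,0],"rot": [0,0,0],"claw": 1},
    {"xyz": [0.174,0.151,0],"rot": [0,0,0],"claw": 1},
    {"xyz": [0.181,0.166,0],"rot": [0,0,0],"claw": 1},
    {"xyz": [0.188,0.181,0],"rot": [0,0,0],"claw": 1},
    {"xyz": [0.194,0.197,0],"rot": [0,0,0],"claw": 1},
    {"xyz": [0.199,0.213,0],"rot": [0,0,0],"claw": 1},
    {"xyz": [0.203,0.229,0],"rot": [0,0,0],"claw": 1},
    {"xyz": [0.206,0.245,0],"rot": [0,0,0],"claw": 1}
  ]
}}

```text
time_s: 12.33
eef_pos: [558.4, -5.4, 115.7]
eef_rot: [[0.333, 0.943, 0.0], [0.943, -0.333, 0.0], [0.0, 0.0, -1.0]]
force: [-0.5, -1.3, -0.1]
opening: 25.8
grasp_force: 30.0
```

Emit:
{"method": "apply_moves", "body": {
  "series": [
    {"xyz": [0.003,0.017,0],"rot": [0,0,0],"claw": 1},
    {"xyz": [0.004,0.034,0],"rot": [0,0,0],"claw": 1},
    {"xyz": [0.005,0.05,0],"rot": [0,0,0],"claw": 1},
    {"xyz": [0.005,0.067,0],"rot": [0,0,0],"claw": 1},
    {"xyz": [0.004,0.084,0],"rot": [0,0,0],"claw": 1},
    {"xyz": [0.002,0.101,0],"rot": [0,0,0],"claw": 1},
    {"xyz": [-0.001,0.117,0],"rot": [0,0,0],"claw": 1},
    {"xyz": [-0.005,0.133,0],"rot": [0,0,0],"claw": 1},
    {"xyz": [-0.009,0.15,0],"rot": [0,0,0],"claw": 1},
    {"xyz": [-0.014,0.165,0],"rot": [0,0,0],"claw": 1},
    {"xyz": [-0.02,0.181,0],"rot": [0,0,0],"claw": 1},
    {"xyz": [-0.027,0.196,0],"rot": [0,0,0],"claw": 1},
    {"xyz": [-0.035,0.211,0],"rot": [0,0,0],"claw": 1},
    {"xyz": [-0.044,0.226,0],"rot": [0,0,0],"claw": 1},
    {"xyz": [-0.053,0.24,0],"rot": [0,0,0],"claw": 1},
    {"xyz": [-0.063,0.253,0],"rot": [0,0,0],"claw": 1},
    {"xyz": [-0.073,0.266,0],"rot": [0,0,0],"claw": 1},
    {"xyz": [-0.085,0.278,0],"rot": [0,0,0],"claw": 1},
    {"xyz": [-0.097,0.29,0],"rot": [0,0,0],"claw": 1},
    {"xyz": [-0.109,0.301,0],"rot": [0,0,0],"claw": 1}
  ]
}}

```text
time_s: 14.0
eef_pos: [547.3, 24.9, 115.7]
eef_rot: [[0.333, 0.943, 0.0], [0.943, -0.333, 0.0], [0.0, 0.0, -1.0]]
force: [0.7, -0.9, -0.0]
opening: 25.9
grasp_force: 30.0
```

```bash
python3 chk.py 6
```

```text
14.25 [546.97  25.1  115.57] F [ 0.79 -0.06 -0.01] M [-0.098 -0.162 -0.011] 25.831400160031553 [-7.e-04  7.e-04 -1.e+00]
```

Emit:
{"method": "apply_moves", "body": {
  "series": [
    {"xyz": [-0.013,0.011,0],"rot": [0,0,0],"claw": 1},
    {"xyz": [-0.027,0.02,0],"rot": [0,0,0],"claw": 1},
    {"xyz": [-0.041,0.029,0],"rot": [0,0,0],"claw": 1},
    {"xyz": [-0.056,0.038,0],"rot": [0,0,0],"claw": 1},
    {"xyz": [-0.071,0.045,0],"rot": [0,0,0],"claw": 1},
    {"xyz": [-0.086,0.052,0],"rot": [0,0,0],"claw": 1},
    {"xyz": [-0.102,0.058,0],"rot": [0,0,0],"claw": 1},
    {"xyz": [-0.118,0.063,0],"rot": [0,0,0],"claw": 1},
    {"xyz": [-0.134,0.067,0],"rot": [0,0,0],"claw": 1},
    {"xyz": [-0.15,0.07,0],"rot": [0,0,0],"claw": 1},
    {"xyz": [-0.167,0.073,0],"rot": [0,0,0],"claw": 1},
    {"xyz": [-0.184,0.074,0],"rot": [0,0,0],"claw": 1},
    {"xyz": [-0.2,0.075,0],"rot": [0,0,0],"claw": 1},
    {"xyz": [-0.217,0.075,0],"rot": [0,0,0],"claw": 1},
    {"xyz": [-0.234,0.074,0],"rot": [0,0,0],"claw": 1},
    {"xyz": [-0.251,0.072,0],"rot": [0,0,0],"claw": 1},
    {"xyz": [-0.267,0.069,0],"rot": [0,0,0],"claw": 1},
    {"xyz": [-0.283,0.065,0],"rot": [0,0,0],"claw": 1},
    {"xyz": [-0.3,0.061,0],"rot": [0,0,0],"claw": 1},
    {"xyz": [-0.315,0.056,0],"rot": [0,0,0],"claw": 1}
  ]
}}

```text
time_s: 15.97
eef_pos: [515.6, 30.3, 115.6]
eef_rot: [[0.333, 0.943, -0.0], [0.943, -0.333, 0.0], [0.0, -0.0, -1.0]]
force: [2.2, 0.0, 0.5]
opening: 25.7
grasp_force: 30.0
```

Emit:
{"method": "apply_moves", "body": {
  "series": [
    {"xyz": [-0.016,-0.006,0],"rot": [0,0,0],"claw": 1},
    {"xyz": [-0.031,-0.013,0],"rot": [0,0,0],"claw": 1},
    {"xyz": [-0.046,-0.021,0],"rot": [0,0,0],"claw": 1},
    {"xyz": [-0.061,-0.03,0],"rot": [0,0,0],"claw": 1},
    {"xyz": [-0.075,-0.039,0],"rot": [0,0,0],"claw": 1},
    {"xyz": [-0.088,-0.049,0],"rot": [0,0,0],"claw": 1},
    {"xyz": [-0.101,-0.059,0],"rot": [0,0,0],"claw": 1},
    {"xyz": [-0.113,-0.071,0],"rot": [0,0,0],"claw": 1},
    {"xyz": [-0.125,-0.083,0],"rot": [0,0,0],"claw": 1},
    {"xyz": [-0.136,-0.095,0],"rot": [0,0,0],"claw": 1},
    {"xyz": [-0.147,-0.108,0],"rot": [0,0,0],"claw": 1},
    {"xyz": [-0.156,-0.122,0],"rot": [0,0,0],"claw": 1},
    {"xyz": [-0.165,-0.136,0],"rot": [0,0,0],"claw": 1},
    {"xyz": [-0.174,-0.151,0],"rot": [0,0,0],"claw": 1},
    {"xyz": [-0.181,-0.166,0],"rot": [0,0,0],"claw": 1},
    {"xyz": [-0.188,-0.181,0],"rot": [0,0,0],"claw": 1},
    {"xyz": [-0.194,-0.197,0],"rot": [0,0,0],"claw": 1},
    {"xyz": [-0.199,-0.213,0],"rot": [0,0,0],"claw": 1},
    {"xyz": [-0.203,-0.229,0],"rot": [0,0,0],"claw": 1},
    {"xyz": [-0.206,-0.245,0],"rot": [0,0,0],"claw": 1}
  ]
}}

```text
time_s: 17.63
eef_pos: [494.9, 5.6, 115.6]
eef_rot: [[0.333, 0.943, -0.001], [0.943, -0.333, 0.0], [-0.0, -0.001, -1.0]]
force: [-0.2, 0.8, 1.2]
opening: 25.9
grasp_force: 30.0
```

Emit:
{"method": "apply_moves", "body": {
  "series": [
    {"xyz": [-0.003,-0.017,0],"rot": [0,0,0],"claw": 1},
    {"xyz": [-0.004,-0.034,0],"rot": [0,0,0],"claw": 1},
    {"xyz": [-0.005,-0.05,0],"rot": [0,0,0],"claw": 1},
    {"xyz": [-0.005,-0.067,0],"rot": [0,0,0],"claw": 1},
    {"xyz": [-0.004,-0.084,0],"rot": [0,0,0],"claw": 1},
    {"xyz": [-0.002,-0.101,0],"rot": [0,0,0],"claw": 1},
    {"xyz": [0.001,-0.117,0],"rot": [0,0,0],"claw": 1},
    {"xyz": [0.005,-0.133,0],"rot": [0,0,0],"claw": 1},
    {"xyz": [0.009,-0.15,0],"rot": [0,0,0],"claw": 1},
    {"xyz": [0.014,-0.165,0],"rot": [0,0,0],"claw": 1},
    {"xyz": [0.02,-0.181,0],"rot": [0,0,0],"claw": 1},
    {"xyz": [0.027,-0.196,0],"rot": [0,0,0],"claw": 1},
    {"xyz": [0.035,-0.211,0],"rot": [0,0,0],"claw": 1},
    {"xyz": [0.044,-0.226,0],"rot": [0,0,0],"claw": 1},
    {"xyz": [0.053,-0.24,0],"rot": [0,0,0],"claw": 1},
    {"xyz": [0.063,-0.253,0],"rot": [0,0,0],"claw": 1},
    {"xyz": [0.073,-0.266,0],"rot": [0,0,0],"claw": 1},
    {"xyz": [0.085,-0.278,0],"rot": [0,0,0],"claw": 1},
    {"xyz": [0.097,-0.29,0],"rot": [0,0,0],"claw": 1},
    {"xyz": [0.109,-0.301,0],"rot": [0,0,0],"claw": 1}
  ]
}}

```text
time_s: 19.3
eef_pos: [506.0, -24.6, 115.6]
eef_rot: [[0.334, 0.943, -0.0], [0.943, -0.334, -0.0], [-0.0, -0.0, -1.0]]
force: [-0.8, 1.2, 0.6]
opening: 26.3
grasp_force: 30.0
```

```bash
python3 chk.py 10
```

```text
19.75 [506.34 -24.79 115.76] F [-0.82 -0.14  0.21] M [-0.01   0.196  0.013] 25.966751132472247 [ 7.e-04 -5.e-04 -1.e+00]
```

Emit:
{"method": "apply_moves", "body": {
  "series": [
    {"xyz": [0,0,0.05],"rot": [0,0,0],"claw": 1},
    {"xyz": [0,0,0.15],"rot": [0,0,0],"claw": 1},
    {"xyz": [0,0,0.35],"rot": [0,0,0],"claw": 1},
    {"xyz": [0,0,0.57],"rot": [0,0,0],"claw": 1},
    {"xyz": [0,0,0.57],"rot": [0,0,0],"claw": 1},
    {"xyz": [0,-0.15,0.57],"rot": [0,0,0],"claw": 1},
    {"xyz": [-0.05,-0.35,0.57],"rot": [0,0,0],"claw": 1},
    {"xyz": [-0.1,-0.55,0.57],"rot": [0,0,0],"claw": 1},
    {"xyz": [-0.163,-0.8,0.57],"rot": [0,0,0],"claw": 1}
  ]
}}

```text
time_s: 20.55
eef_pos: [489.5, -103.5, 172.3]
eef_rot: [[0.331, 0.944, -0.0], [0.944, -0.331, 0.001], [0.001, -0.001, -1.0]]
force: [0.4, 0.0, -2.1]
opening: 26.0
grasp_force: 30.0
```

Emit:
{"method": "apply_moves", "body": {
  "series": [
    {"xyz": [0,-0.2,0],"rot": [0,0,0],"claw": 1},
    {"xyz": [0,-0.4,0],"rot": [0,0,0],"claw": 1},
    {"xyz": [0,-0.6,0],"rot": [0,0,0],"claw": 1},
    {"xyz": [0,-0.75,0],"rot": [0,0,0],"claw": 1},
    {"xyz": [0,-0.796,0],"rot": [0,0,0],"claw": 1},
    {"xyz": [0,-0.796,0],"rot": [0,0,0],"claw": 1},
    {"xyz": [0,-0.796,0],"rot": [0,0,0],"claw": 1},
    {"xyz": [0,-0.796,0],"rot": [0,0,0],"claw": 1},
    {"xyz": [0,-0.796,0],"rot": [0,0,0],"claw": 1},
    {"xyz": [0,-0.796,0],"rot": [0,0,0],"claw": 1},
    {"xyz": [0,-0.796,0],"rot": [0,0,0],"claw": 1},
    {"xyz": [0,-0.796,0],"rot": [0,0,0],"claw": 1}
  ]
}}

```text
time_s: 21.55
eef_pos: [489.9, -183.5, 172.7]
eef_rot: [[0.333, 0.943, 0.0], [0.943, -0.333, 0.0], [0.0, -0.0, -1.0]]
force: [0.7, -0.4, -1.5]
opening: 26.0
grasp_force: 30.0
```

```bash
python3 chk.py 8;  python3 - <<'E'
from bench import *
from h import *
c=read_camera("side");d=read_camera("scene")
a=cv2.resize(c["color"][190:310,250:380],None,fx=3,fy=3);b=cv2.resize(d["color"][170:290,290:420],None,fx=3,fy=3)
cv2.imwrite("pics/cup.png",np.hstack([a,b])[:,:,::-1])
E
```

```text
21.9 [ 489.77 -184.    172.64] F [-0.02  0.09 -2.06] M [-0.003  0.024 -0.004] 25.935505948637775 [-0.  0. -1.]
```

View pics/cup.png

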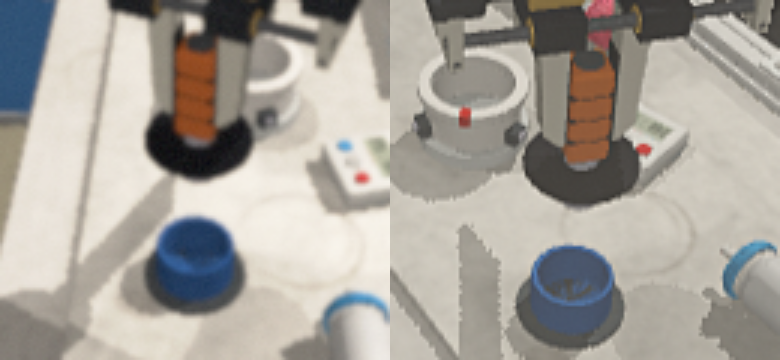

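The tool hangs upright directly above the empty cup in both views. Lower it in.

Emit:
{"method": "apply_moves", "body": {
  "series": [
    {"xyz": [0,0,-0.2],"rot": [0,0,0],"claw": 1},
    {"xyz": [0,0,-0.4],"rot": [0,0,0],"claw": 1},
    {"xyz": [0,0,-0.6],"rot": [0,0,0],"claw": 1},
    {"xyz": [0,0,-0.75],"rot": [0,0,0],"claw": 1},
    {"xyz": [0,0,-0.85],"rot": [0,0,0],"claw": 1},
    {"xyz": [0,0,-0.9],"rot": [0,0,0],"claw": 1},
    {"xyz": [0,0,-0.93],"rot": [0,0,0],"claw": 1},
    {"xyz": [0,0,-0.94],"rot": [0,0,0],"claw": 1},
    {"xyz": [0,0,-0.948],"rot": [0,0,0],"claw": 1},
    {"xyz": [0,0,-0.948],"rot": [0,0,0],"claw": 1},
    {"xyz": [0,0,-0.948],"rot": [0,0,0],"claw": 1},
    {"xyz": [0,0,-0.948],"rot": [0,0,0],"claw": 1},
    {"xyz": [0,0,-0.948],"rot": [0,0,0],"claw": 1},
    {"xyz": [0,0,-0.948],"rot": [0,0,0],"claw": 1},
    {"xyz": [0,0,-0.948],"rot": [0,0,0],"claw": 1}
  ]
}}

```text
time_s: 23.3
eef_pos: [489.8, -184.0, 78.0]
eef_rot: [[0.333, 0.943, 0.0], [0.943, -0.333, -0.0], [0.0, 0.0, -1.0]]
force: [-0.6, -0.2, -2.0]
opening: 25.8
grasp_force: 30.0
```

```bash
python3 chk.py 8
```

```text
23.65 [ 489.78 -183.96   77.81] F [-0.02  0.04 -1.67] M [-0.006  0.026  0.017] 25.892928686314246 [-1.e-04  1.e-04 -1.e+00]
```

Still hanging, just above the rim. Lower a hair more, then release and retreat.

Emit:
{"method": "apply_moves", "body": {
  "series": [
    {"xyz": [0,0,-0.003],"rot": [0,0,0],"claw": 1},
    {"xyz": [0,0,-0.005],"rot": [0,0,0],"claw": 1},
    {"xyz": [0,0,-0.005],"rot": [0,0,0],"claw": 1},
    {"xyz": [0,0,-0.005],"rot": [0,0,0],"claw": 1},
    {"xyz": [0,0,-0.005],"rot": [0,0,0],"claw": 0.4},
    {"xyz": [0,0,-0.005],"rot": [0,0,0],"claw": 0.2},
    {"xyz": [0,0,-0.005],"rot": [0,0,0],"claw": 0},
    {"xyz": [0,0,-0.005],"rot": [0,0,0],"claw": -0.5},
    {"xyz": [0,0,-0.005],"rot": [0,0,0],"claw": -0.8},
    {"xyz": [0,0,-0.005],"rot": [0,0,0],"claw": -0.8},
    {"xyz": [0,0,-0.005],"rot": [0,0,0],"claw": -0.8},
    {"xyz": [0,0,-0.005],"rot": [0,0,0],"claw": -0.8}
  ]
}}

```text
time_s: 24.7
eef_pos: [489.8, -184.0, 77.3]
eef_rot: [[0.334, 0.943, -0.0], [0.943, -0.334, 0.0], [0.0, -0.0, -1.0]]
force: [-0.1, 0.3, -0.2]
opening: 69.9
grasp_force: 0.0
```

Emit:
{"method": "apply_moves", "body": {
  "series": [
    {"xyz": [0,0,0.1],"rot": [0,0,0],"claw": -0.8},
    {"xyz": [0,0,0.3],"rot": [0,0,0],"claw": -0.8},
    {"xyz": [0,0,0.6],"rot": [0,0,0],"claw": -0.8},
    {"xyz": [0,0,0.9],"rot": [0,0,0],"claw": -0.8},
    {"xyz": [0,0,1],"rot": [0,0,0],"claw": -0.8},
    {"xyz": [0,0,1],"rot": [0,0,0],"claw": -0.8},
    {"xyz": [0,0,1],"rot": [0,0,0],"claw": -0.8},
    {"xyz": [0,0,1],"rot": [0,0,0],"claw": -0.8},
    {"xyz": [0,0,1],"rot": [0,0,0],"claw": -0.8}
  ]
}}

```text
time_s: 25.45
eef_pos: [488.7, -183.5, 175.8]
eef_rot: [[0.333, 0.943, -0.003], [0.943, -0.333, 0.001], [-0.0, -0.004, -1.0]]
force: [0.6, 0.5, -0.2]
opening: 83.8
grasp_force: 0.0
```

```bash
python3 chk.py 2;  python3 - <<'E'
from bench import *
from h import *
c=read_camera("side");d=read_camera("scene")
a=cv2.resize(c["color"][190:310,250:380],None,fx=3,fy=3);b=cv2.resize(d["color"][170:290,290:420],None,fx=3,fy=3)
cv2.imwrite("pics/end.png",np.hstack([a,b])[:,:,::-1])
E
```

```text
25.5 [ 488.82 -183.63  175.84] F [ 0.35  0.2  -0.35] M [ 0.055  0.051 -0.003] 83.67150869344252 [-0.0033  0.0011 -1.    ]
```

View pics/end.png

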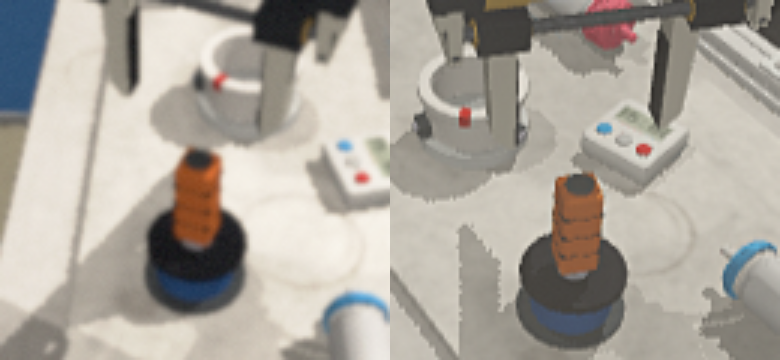

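The tool stands upright in its cup with its guard flat on the rim, and the gripper is clear.

```bash
python3 -c "
from bench import *
print(finish_job())"
```

```text
the job is handed in; nothing more can be done
None
```

The job is handed in: I ran the blade once anticlockwise round the marked mouth with the spring about half-way in, lifted it off at the mark, and stood the tool back upright in its cup, about 25.5 s in all.

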